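Dock the dental model plate on its pins

ROBOT

A 7-joint arm with a two-finger parallel gripper is mounted at the origin on the work surface. World frame = base frame: x ahead of the robot, y to its left, z up, the work surface at z = 0. Lengths are in m, angles in rad, forces in N, time in s.
With the tool pointing down it reaches from about 0.35 to 0.9 m from the base axis. Payload 7.2 kg.
Tool frame: the origin (TCP) lies midway between the tips of the shut fingers; the grasp point (between the pads) lies behind it (env.grasp_offset is the z of the grasp point in the tool frame, in m); z points along the fingers, y is the direction in which the jaws open and shut (so a half turn about z gives the same grasp; the last joint's range is limited). The gripper opens to 85 mm and grips with 20 to 120 N. Pads are 22 mm wide; open, the fingers measure 114 mm over their backs; the gripper's body (76 mm by 85 mm) begins 54 mm behind the grasp point. The pads swing forward as they close: fully open they stand 13 mm farther back than shut.
Start: joints at [-1.374, 0.411, -0.013, 1.596, 0.006, 1.134, -0.082], TCP at [0.164, 0.603, 0.231] pointing down, gripper open.
Joint ranges: [-2.95, 2.95], [-0.29, 1.99], [-1.47, 1.44], [0.14, 2.54], [-1.03, 4.17], [0.13, 1.85], [-2.86, 2.86]. Speed limits (rad/s): [2.39, 2.39, 3.01, 3.01, 3.14, 3.14, 3.14].

INTERFACE

Orientations are given as a rotation vector (axis times angle).
In Python, from station import env gives the robot as it stands.
- The arm moves only by the tool carry_out, never from a script. Its argument "steps" is a list of rows, each an object with "linear": the shift along the tool's x, y, z in m, a list of three; "rotation": the turn, a rotation vector about the tool's x, y, z in rad, a list of three; "claw": the finger opening in m, from 0 to 0.0854. A call has 1 to 12 rows; each row is the pose to reach, as a shift and turn from the pose measured when the call began, along the tool's axes at that moment; what a row does not reach only later rows make up. A row lasts 1/8 s, in which the tool goes at most 62.5 mm and 10.7 degrees, less where a joint would pass 70% of its speed; a pose out of reach is approached as far as the arm can. A call with a gripper value outside its range is refused whole. The fingers move at their own pace and stop on an object; "newtons" is the grip in N (left out, the last holds). Time passes only in rows, so rows that repeat a pose let the fingers close. It gives the time, the measured TCP pose, the force and the opening at its end, in the units of the state.
- env.state(): the state, without advancing time (a new reading comes with each control period).
- env.read_camera(name): name is "scene" or "top"; returns (picture, depth): 420x560x3 uint8, red, green, blue; 420x560 float32, m along the optical axis (not along the pixel's ray), 0 where there is no reading.
- env.camera_model(name): a dict with "intrinsics" (3x3 intrinsics, pixels), "k1" (the pictures are not rectified: a ray, as slopes to the right and down, at radius r is drawn at 1 + k1 r^2 times it, then the intrinsics apply), "pose" (4x4, takes a point from camera to world coordinates). Camera axes: x right, y up, looking along -z (the intrinsics and any distortion apply to the point x, -y, -z); pixel columns grow to the right and rows downward; lengths in m; the calibration is good to about 2 mm. A picture is of the moment at which its call begins. camera_model takes no time and is no camera call.
- env.close_job(): hands the job in, once; it reports no verdict.
The state is a dict: "clock": time; "joint_pos": joint angles; "qd": joint speeds; "tau": joint torques, N m; "tool_pos": TCP position; "eef_rot": TCP orientation; "force": force on the tool from outside, world axes, zero at the start; "ft_torque": the same for the moment, N m; "width": opening from 0.0 (shut) to 1.0 (fully open).
Only numpy, scipy, OpenCV 4.12 (cv2) and the standard library are available. Lean on these libraries where they do the work, as an engineer would, in place of code of your own. Each camera call takes 0.05 s, during which the arm holds its last target. There are 200 camera calls.

TASK

Push the blue carrier plate with the dental cast back against the dark fence of the docking base, then nudge it sideways along the fence until its two holes drop over the two brass pins and it lies flat and fully down on the base. Only push it with the fingers: do not pick it up, lift it or tip it, and leave the other things on the desk where they are.

Things in the scene. Friction and masses are not known exactly. Their poses are not given: they have to be found in the camera images.
- dock: Fixed docking base on the desk, yawed a little: a grey slab, its top 16 mm above the desk. Origin: on the desk; its x points away from the robot, y to the robot's left. Slab from x = -95 to +70 mm and y = -145 to +145 mm. A deck covers its right part, a fence its far edge, two pins stand on its left part.
- deck_edge (a point): Middle of the left edge of the aluminium deck (dock x 0, y +17 mm, 22 mm above the desk). The deck is flat, 22 mm above the desk, and runs from here to the slab's right end (dock y = -145), over its full width up to the fence. Left of it the bare slab is 6 mm lower.
- fence (a point): Middle of the top inner edge of the dark steel fence, 32 mm above the desk. The fence runs along the whole far edge of the dock, parallel to dock y; its inner face is at dock x = +55.5 mm. A plate touching it all along has its origin at dock x = +0.5 mm.
- pin_near (a point): Tip of the brass pin nearer the robot (dock x -42, y +70 mm). Pin 6 mm high above the slab, so the tip is level with the deck; 8 mm across at its foot, the upper 4 mm tapered to 4 mm at the tip.
- pin_far (a point): Tip of the brass pin nearer the fence (dock x +42, y +70 mm), same as the other.
- seat (a point): Point on the slab's top midway between the two pins (dock 0, +70, 16 mm), axes as the dock's. The plate's origin lies here, with equal axes, when the plate is home.
- plate: Loose blue carrier plate, 110 mm in x, 100 mm in y, 8 mm thick, with a yellow dental cast fixed on top, 0.2 to 0.33 kg in all. Origin: centre of its underside; axes roughly as the dock's. Two 10 mm through holes at x = -42 and +42, y = 0. Starts flat on the deck, right of the pins, 10 to 35 mm off the fence, yawed up to 9 degrees. Smooth: slides at about 1 N on the slick dock; at the pins it drops 6 mm and they stop it.
- heel (a point): Middle of the cast's flat back (the heel, facing right), 8 mm above the plate's top; plate frame 0, -44, 16 mm. The cast's lower 14 mm are a block with upright sides, x -30 to +30, y -44 to 0 mm (x -20 to +20 from y 0 to +16); its teeth reach 30 mm above the plate's underside. The plate may be pushed by the cast or by its own edges.
- bottle: Bystander, leave it alone: amber glass dropper bottle with black cap, 38 mm across, 85 mm tall, standing behind the fence; origin: centre of its underside
- jar: Bystander, leave it alone: white plastic jar, 44 mm across, 50 mm tall, standing behind the fence; origin: centre of its underside
- mug: Bystander, leave it alone: red mug, 76 mm across, 85 mm tall, with a handle; origin: centre of its underside
- spare: Bystander, leave it alone: another stone cast on a green plate 70 x 70 mm, 28 mm tall in all; origin: centre of its underside
- mouse: Bystander, leave it alone: black computer mouse, 105 x 60 mm, 30 mm tall, its length along x; origin: centre of its underside
- spatula: Bystander, leave it alone: mixing spatula with a wooden handle, 170 mm long, lying on the desk; its x axis runs along it
Mind the look-alikes: they are no part of the job. What is meant by the plate is not green, and is the larger of those in its own colour.

How it is judged:
By the outcome, as a careful person would: the job done as asked, in the order asked, and still so for the second after the job is handed in, with the robot touching nothing.
It also fails if it takes over 58 s, if anything falls off the work surface, if the arm or the gripper's body presses on something with over 40 N, if the wrist force passes 120 N, or if a joint passes its speed limit or range.

## Working session

There is one attempt and no reset: what is moved stays moved. The work goes in short steps, Python scripts to look and compute and a tool call to move; the robot and the scene stay as the last step left them, time stands still between calls to the robot, and variables do not carry over. Pictures are saved under pics/ and viewed, about 8 in all and at most 12, crops included, and the job is handed in when it is done.

Besides the shell and the picture viewer there is one more tool, called after ">>>" as name([rows], argument=value, ...), one row to a line, values as JSON. carry_out: Moves the arm, as the interface text tells. Its arguments: {"type":"object","properties":{"steps":{"type":"array","items":{"type":"object","properties":{"linear":{"type":"array","items":{"type":"number"}},"rotation":{"type":"array","items":{"type":"number"}},"claw":{"type":"number"}}}},"newtons":{"type":"number"}},"required":["steps"]}

```bash
mkdir -p pics; ls; cat > h.py <<'E'
import numpy as np,cv2
from station import env
def ray(n,px):
    m=env.camera_model(n);K=np.array(m["intrinsics"]);T=np.array(m["pose"])
    u=np.atleast_2d(np.array(px,float)).reshape(-1,1,2)
    p=cv2.undistortPoints(u,K,np.array([m["k1"],0,0,0,0.]),None,None,).reshape(-1,2)
    d=np.c_[p[:,0],-p[:,1],-np.ones(len(p))]@T[:3,:3].T
    return T[:3,3],d
def onz(n,px,z):
    o,d=ray(n,px);return o+d*((z-o[2])/d[:,2])[:,None]
def proj(n,P):
    m=env.camera_model(n);T=np.linalg.inv(np.array(m["pose"]));K=np.array(m["intrinsics"])
    c=np.atleast_2d(P)@T[:3,:3].T+T[:3,3];s=np.c_[c[:,0],-c[:,1]]/-c[:,2:]
    s=s*(1+m["k1"]*(s**2).sum(1))[:,None]
    return s@K[:2,:2].T+K[:2,2]
def tri(pa,pb):
    A=[];b=[]
    for n,p in(("scene",pa),("top",pb)):
        o,d=ray(n,p);d=d[0]/np.linalg.norm(d[0]);M=np.eye(3)-np.outer(d,d);A.append(M);b.append(M@o)
    return np.linalg.lstsq(np.vstack(A),np.hstack(b),rcond=None)[0]
def snap(n,f):
    im,d=env.read_camera(n);im=cv2.cvtColor(im,cv2.COLOR_RGB2BGR);cv2.imwrite(f"pics/{f}.png",im);np.save(f"pics/{f}.npy",d);return im,d
E
python3 - <<'E'
from h import *
for n in("scene","top"):
    snap(n,n+"0");m=env.camera_model(n);print(n,m["k1"],np.round(m["pose"],3).tolist(),np.round(m["intrinsics"],1).tolist())
a=cv2.imread("pics/scene0.png");b=cv2.imread("pics/top0.png")
s=env.state();print(s["tool_pos"],s["eef_rot"],s["force"],s["clock"],env.grasp_offset)
E
```

```text
pics
scene -0.054346974215576084 [[0.526, -0.694, 0.492, 1.069], [0.851, 0.42, -0.317, -0.311], [0.014, 0.585, 0.811, 0.877], [0.0, 0.0, 0.0, 1.0]] [[397.9, 0.0, 279.5], [0.0, 397.9, 213.7], [0.0, 0.0, 1.0]]
top 0.02356599239629579 [[0.004, 1.0, -0.03, 0.514], [-1.0, 0.004, 0.001, -0.012], [0.002, 0.03, 1.0, 1.135], [0.0, 0.0, 0.0, 1.0]] [[435.3, 0.0, 278.3], [0.0, 435.3, 202.7], [0.0, 0.0, 1.0]]
[0.16348394 0.60278194 0.23055097] [-4.14639461e-01 -3.11401489e+00  2.24505162e-03] [-0.00791701 -0.5941955  -0.36922037] 0.1 -0.0187
```

View pics/top0.png

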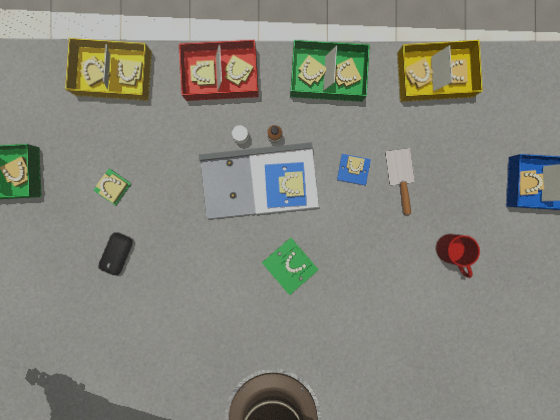

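View pics/scene0.png

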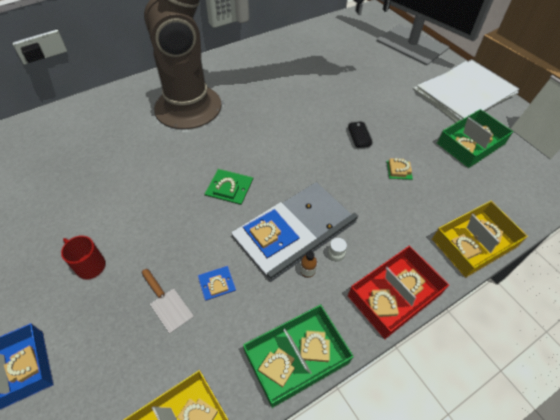

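The top view shows the dock at about (260,182), its fence along the far edge, and pins at (229,163) and (233,195). The blue candidates are the plate on the deck at (286,185), a smaller blue plate on the desk at (354,168), and a blue bin at (535,182). The one on the deck fits, because it is the larger and sits right of the pins. I'll confirm it in an enlarged crop and measure it.

```bash
python3 - <<'E'
from h import *
b=cv2.imread("pics/top0.png");a=cv2.imread("pics/scene0.png")
c1=cv2.resize(b[135:230,190:380],None,fx=4,fy=4,interpolation=cv2.INTER_CUBIC)
cv2.imwrite("pics/crop0.png",c1)
c2=cv2.resize(a[170:300,180:380],None,fx=4,fy=4,interpolation=cv2.INTER_CUBIC)
cv2.imwrite("pics/crop1.png",c2)
for n,im in(("top",b),("scene",a)):
    h=cv2.cvtColor(im,cv2.COLOR_BGR2HSV)
    m=cv2.inRange(h,(100,120,60),(125,255,255))
    cs,_=cv2.findContours(m,cv2.RETR_EXTERNAL,cv2.CHAIN_APPROX_NONE)
    for c in cs:
        if cv2.contourArea(c)>300:
            r=cv2.minAreaRect(c);q=cv2.approxPolyDP(cv2.convexHull(c),6,True).reshape(-1,2);print(n,cv2.contourArea(c),np.round(r[0]),np.round(r[1]),r[2],q.tolist());
            if len(q)==4: print(np.round(onz(n,q,.030),4).tolist())
    br=cv2.inRange(h,(8,60,30),(25,255,150))
    cs,_=cv2.findContours(br,cv2.RETR_EXTERNAL,cv2.CHAIN_APPROX_NONE)
    for c in cs:
        x,y,w,hh=cv2.boundingRect(c)
        if 4<cv2.contourArea(c)<80:print(n,"brass",x+w/2-.5,y+hh/2-.5,w,hh)
E
```

```text
top 1547.0 [285. 185.] [42. 39.] 86.18592071533203 [[302, 163], [305, 204], [268, 206], [265, 165]]
[[0.6488, -0.0738, 0.03], [0.5445, -0.0817, 0.03], [0.539, 0.0122, 0.03], [0.6433, 0.0204, 0.03]]
top 1452.0 [534. 181.] [53. 54.] 2.38594388961792 [[509, 157], [559, 157], [559, 209], [507, 206]]
[[0.6658, -0.5974, 0.03], [0.666, -0.722, 0.03], [0.5348, -0.7202, 0.03], [0.5417, -0.5912, 0.03]]
top 420.5 [353. 169.] [29. 26.] 10.78429889678955 [[342, 154], [370, 160], [365, 184], [337, 179]]
[[0.6722, -0.1755, 0.03], [0.6572, -0.2467, 0.03], [0.596, -0.2339, 0.03], [0.6084, -0.1629, 0.03]]
top brass 232.5 195.0 4 3
top brass 118.0 195.5 9 12
top brass 21.0 182.5 11 6
top brass 533.0 179.0 11 13
top brass 5.5 170.5 12 12
top brass 19.0 171.5 11 20
top brass 23.5 160.5 4 8
top brass 438.0 88.5 11 8
top brass 205.5 84.5 18 2
top brass 456.0 84.0 19 5
top brass 344.5 80.0 14 5
top brass 129.5 79.5 8 4
top brass 96.0 82.5 15 10
top brass 312.0 78.5 15 8
top brass 344.5 78.0 20 17
top brass 238.5 76.5 28 18
top brass 121.5 69.5 4 10
top brass 89.5 65.5 8 6
scene 1950.5 [ 20. 365.] [77. 56.] 
[... 164 characters left out ...]
8, 276]]
[[0.6218, -0.1694, 0.03], [0.6847, -0.1813, 0.03], [0.6713, -0.2514, 0.03], [0.61, -0.2403, 0.03]]
scene 1359.5 [271. 232.] [39. 41.] 57.9946174621582 [[275, 210], [298, 238], [266, 256], [244, 226]]
[[0.539, 0.0158, 0.03], [0.6437, 0.0198, 0.03], [0.6466, -0.0755, 0.03], [0.5414, -0.0788, 0.03]]
scene brass 13.5 379.0 6 3
scene brass 27.5 374.5 20 12
scene brass 289.5 358.5 6 8
scene brass 387.5 315.0 18 3
scene brass 393.5 298.0 6 7
scene brass 387.5 291.0 6 5
scene brass 263.5 238.5 26 16
scene brass 329.0 225.5 5 4
scene brass 308.5 205.5 4 4
scene brass 398.0 172.5 15 6
scene brass 161.5 62.5 6 10
scene brass 184.0 64.5 27 22
scene brass 194.0 53.5 5 6
scene brass 380.5 1.5 6 4
```

View pics/crop0.png

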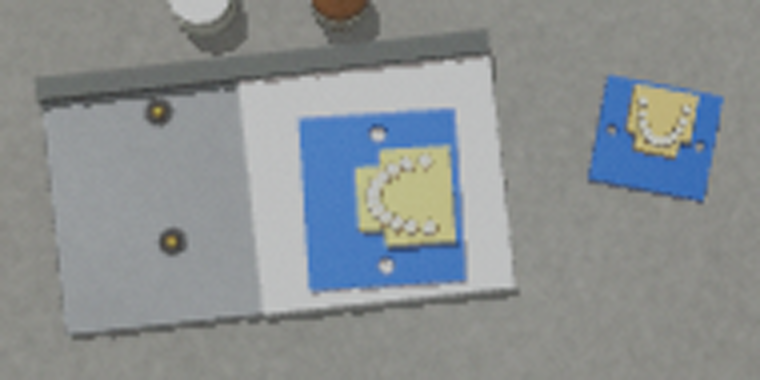

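View pics/crop1.png

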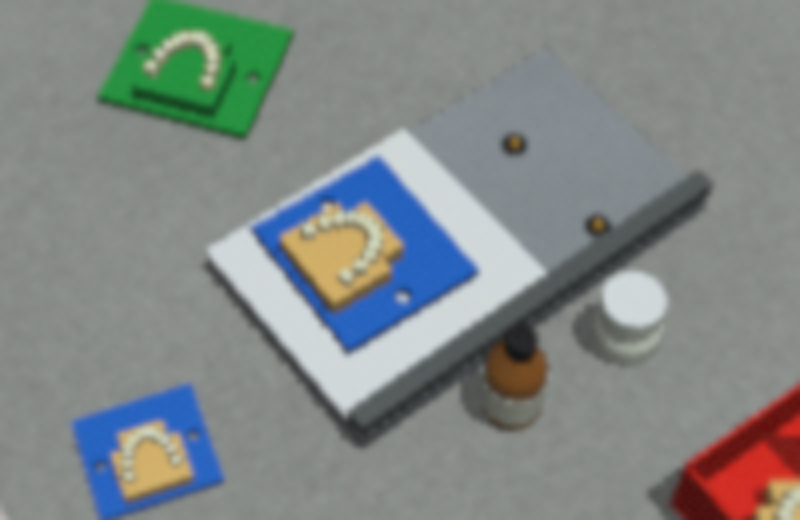

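The crops confirm the target: the larger blue plate, on the white deck, with pins to its left. Next I'll triangulate the pins, holes and fence.

```bash
python3 - <<'E'
from h import *
o=lambda p,x,y:(x+p[0]/4-.375,y+p[1]/4-.375)
T=lambda p:o(p,190,135); S=lambda p:o(p,180,170)
pts=dict(pin_near=(S((514,143)),T((172,240))),pin_far=(S((597,224)),T((158,111))),
 hole_far=(S((403,297)),T((378,133))),fenceR=(S((352,412)),T((489,54))),fenceL=(S((703,183)),T((38,100))),
 deckL_near=(S((405,130)),T((261,313))),deckR_near=(S((209,250)),T((516,290))))
R={k:tri(*v) for k,v in pts.items()}
for k,v in R.items():print(k,np.round(v*1000,1))
print("at z=.022 top pins",np.round(onz("top",[T((172,240)),T((158,111))],.022)*1000,1).tolist(), "scene",np.round(onz("scene",[S((514,143)),S((597,224))],.022)*1000,1).tolist())
hz=onz("top",[T((387,266)),T((378,133))],.028)*1000;print("holes top",np.round(hz,1).tolist(),"scene far",np.round(onz("scene",[S((403,297))],.028)*1000,1))
d=R["pin_far"]-R["pin_near"];print("dock yaw",np.degrees(np.arctan2(d[1],d[0])),np.linalg.norm(d))
d=hz[1]-hz[0];print("plate yaw",np.degrees(np.arctan2(d[1],d[0])),np.linalg.norm(d))
d=R["fenceL"]-R["fenceR"];print("fence yaw",np.degrees(np.arctan2(-d[0],d[1])),np.linalg.norm(d))
# depth-based check on plate
D=np.load("pics/top0.npy");print(D[190,270],D[183,210],D[210,310])
E
```

```text
pin_near [567.7 102.8  23.2]
pin_far [650.2 112.2  23.1]
hole_far [636.1 -28.1  31.8]
fenceR [687.5 -97.2  31.8]
fenceL [658.3 191.1  21.2]
deckL_near [521.3  45.5  24.4]
deckR_near [ 537.7 -114.9   25. ]
at z=.022 top pins [[567.8, 103.0, 22.0], [650.5, 112.5, 22.0]] scene [[567.0, 103.3, 22.0], [649.6, 112.6, 22.0]]
holes top [[551.6, -34.4, 28.0], [636.4, -28.4, 28.0]] scene far [[634.3 -26.6  28. ]]
dock yaw 6.52829612121117 0.08305409615340047
plate yaw 4.092492744302358 84.99500494162005
fence yaw 5.773405741869852 0.28990745103069554
1.1073413 1.1215388 1.1361837
```

The heights fit: pins at about 23 mm, plate top at about 30 mm, pin spacing 83 mm. The dock is yawed about 6° and the plate about 4°. The plate's origin sits near dock (-29, -66) mm.

I'll use shut fingers for both pushes: first on the cast's near side along dock +x, then on the heel.

```bash
cat >> h.py <<'E'
from scipy.spatial.transform import Rotation as Ro
YAW=np.radians(5.9);O=np.array([.6160,.0381]);EX=np.array([np.cos(YAW),np.sin(YAW)]);EY=np.array([-EX[1],EX[0]])
def dk(x,y): return O+(x*EX+y*EY)/1000
def goal(*ps):
    s=env.state();R=Ro.from_rotvec(s["eef_rot"])
    t=R.as_matrix();e=np.arctan2(t[1,1],t[0,1])-(YAW+np.pi/2)
    print("t",round(s["clock"],2),"tcp",np.round(s["tool_pos"],4),"F",np.round(s["force"],1),"w",round(float(s["width"]),3),"turn about tool z",round(e,3))
    p=s["tool_pos"];rel=np.linalg.inv(np.c_[EX,EY])@(p[:2]-O)*1000;print("dock mm",np.round(rel,1))
    for q in ps:
        q=np.r_[dk(q[0],q[1]),q[2]/1000];print("lin",np.round(R.inv().apply(q-p),4))
E
python3 -c "
from h import *
p=np.array([.5372,-.0521]);r=np.linalg.inv(np.c_[EX,EY])@(p-O)*1000;print(r)
goal((-88,-82,150),(-88,-82,36))"
```

```text
[-87.65446881 -81.62214221]
t 0.1 tcp [0.1635 0.6028 0.2306] F [-0.  -0.6 -0.4] w 1.0 turn about tool z -0.368
dock mm [-392.1  608.2]
lin [-0.5319 -0.5346  0.0814]
lin [-0.5319 -0.5345  0.1954]
```

>>> carry_out([
  {"linear": [-0.05, -0.05, 0.0], "rotation": [0, 0, -0.09], "claw": 0},
  {"linear": [-0.09, -0.09, 0.0], "rotation": [0, 0, -0.18], "claw": 0},
  {"linear": [-0.13, -0.13, 0.01], "rotation": [0, 0, -0.27], "claw": 0},
  {"linear": [-0.17, -0.17, 0.02], "rotation": [0, 0, -0.368], "claw": 0},
  {"linear": [-0.21, -0.21, 0.02], "rotation": [0, 0, -0.368], "claw": 0},
  {"linear": [-0.25, -0.25, 0.03], "rotation": [0, 0, -0.368], "claw": 0},
  {"linear": [-0.29, -0.29, 0.04], "rotation": [0, 0, -0.368], "claw": 0},
  {"linear": [-0.33, -0.33, 0.05], "rotation": [0, 0, -0.368], "claw": 0},
  {"linear": [-0.37, -0.37, 0.06], "rotation": [0, 0, -0.368], "claw": 0},
  {"linear": [-0.41, -0.41, 0.07], "rotation": [0, 0, -0.368], "claw": 0},
  {"linear": [-0.45, -0.45, 0.08], "rotation": [0, 0, -0.368], "claw": 0},
  {"linear": [-0.49, -0.49, 0.08], "rotation": [0, 0, -0.368], "claw": 0},
])

```text
clock: 1.6
tool_pos: [0.5082, -0.0, 0.1504]
eef_rot: [0.163, -3.135, 0.002]
force: [1.2, 0.3, 0.4]
width: 0.002
```

```bash
python3 -c "
from h import *
goal((-88,-82,150),(-88,-82,36))"
```

```text
t 1.6 tcp [ 0.5082 -0.      0.1504] F [1.2 0.3 0.4] w 0.002 turn about tool z 0.001
dock mm [-111.1  -26.9]
lin [-0.0231 -0.0552  0.0004]
lin [-0.0233 -0.055   0.1144]
```

>>> carry_out([
  {"linear": [-0.012, -0.03, 0.0], "rotation": [0, 0, 0], "claw": 0},
  {"linear": [-0.023, -0.055, 0.01], "rotation": [0, 0, 0], "claw": 0},
  {"linear": [-0.023, -0.055, 0.04], "rotation": [0, 0, 0], "claw": 0},
  {"linear": [-0.023, -0.055, 0.07], "rotation": [0, 0, 0], "claw": 0},
  {"linear": [-0.023, -0.055, 0.095], "rotation": [0, 0, 0], "claw": 0},
  {"linear": [-0.023, -0.055, 0.108], "rotation": [0, 0, 0], "claw": 0},
  {"linear": [-0.023, -0.055, 0.114], "rotation": [0, 0, 0], "claw": 0},
  {"linear": [-0.023, -0.055, 0.114], "rotation": [0, 0, 0], "claw": 0},
])

```text
clock: 2.6
tool_pos: [0.5368, -0.0526, 0.0367]
eef_rot: [0.163, -3.136, 0.002]
force: [-0.5, 0.4, -0.6]
width: 0.001
```

```bash
python3 -c "
from h import *
goal((-40,-82,36))
a,_=snap('scene','s1');b,_=snap('top','t1')
c=np.hstack([cv2.resize(a[150:290,210:350],(400,400)),cv2.resize(b[130:230,230:330],(400,400))]);cv2.imwrite('pics/c1.png',c)"
```

```text
t 2.6 tcp [ 0.5368 -0.0526  0.0367] F [-0.5  0.4 -0.6] w 0.001 turn about tool z 0.001
dock mm [-88.2 -82.1]
lin [-0.0482  0.      0.0006]
```

View pics/c1.png

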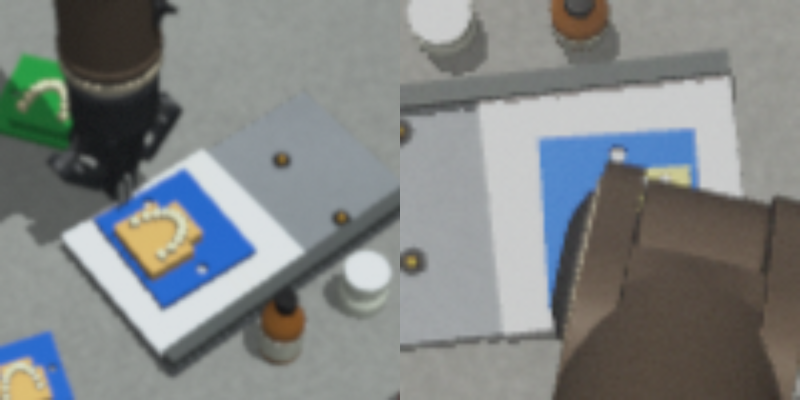

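The scene crop shows the finger tips at (125,190), at the plate's near edge behind the cast and clear above it. Now I'll push slowly toward the fence.

>>> carry_out([
  {"linear": [-0.007, 0, 0], "rotation": [0, 0, 0], "claw": 0},
  {"linear": [-0.012, 0, 0], "rotation": [0, 0, 0], "claw": 0},
  {"linear": [-0.016, 0, 0], "rotation": [0, 0, 0], "claw": 0},
  {"linear": [-0.019, 0, 0], "rotation": [0, 0, 0], "claw": 0},
  {"linear": [-0.022, 0, 0], "rotation": [0, 0, 0], "claw": 0},
  {"linear": [-0.025, 0, 0], "rotation": [0, 0, 0], "claw": 0},
  {"linear": [-0.028, 0, 0], "rotation": [0, 0, 0], "claw": 0},
  {"linear": [-0.031, 0, 0], "rotation": [0, 0, 0], "claw": 0},
  {"linear": [-0.034, 0, 0], "rotation": [0, 0, 0], "claw": 0},
  {"linear": [-0.037, 0, 0], "rotation": [0, 0, 0], "claw": 0},
  {"linear": [-0.04, 0, 0], "rotation": [0, 0, 0], "claw": 0},
  {"linear": [-0.042, 0, 0], "rotation": [0, 0, 0], "claw": 0},
])

```text
clock: 4.2
tool_pos: [0.5791, -0.0482, 0.0372]
eef_rot: [0.163, -3.137, 0.002]
force: [-0.1, -0.3, -0.5]
width: 0.005
```

```bash
python3 -c "
from h import *
goal((-40,-82,36))"
```

```text
t 4.2 tcp [ 0.5791 -0.0482  0.0372] F [-0.1 -0.3 -0.5] w 0.005 turn about tool z 0.001
dock mm [-45.5 -82.1]
lin [-0.0055  0.0001  0.0012]
```

>>> carry_out([
  {"linear": [-0.001, 0, 0.001], "rotation": [0, 0, 0], "claw": 0},
  {"linear": [-0.002, 0, 0.001], "rotation": [0, 0, 0], "claw": 0},
  {"linear": [-0.003, 0, 0.001], "rotation": [0, 0, 0], "claw": 0},
  {"linear": [-0.004, 0, 0.001], "rotation": [0, 0, 0], "claw": 0},
  {"linear": [-0.005, 0, 0.001], "rotation": [0, 0, 0], "claw": 0},
])

```text
clock: 4.82
tool_pos: [0.5835, -0.0476, 0.036]
eef_rot: [0.163, -3.135, 0.002]
force: [-2.8, 0.7, 0.8]
width: 0.002
```

```bash
python3 -c "
from h import *
goal((-40,-82,36))
a,_=snap('scene','s2')
cv2.imwrite('pics/c2.png',cv2.resize(a[180:280,220:370],None,fx=5,fy=5,interpolation=cv2.INTER_CUBIC))"
```

```text
t 4.83 tcp [ 0.5835 -0.0476  0.036 ] F [-2.8  0.7  0.8] w 0.002 turn about tool z 0.001
dock mm [-41.1 -81.9]
lin [-0.0011 -0.0001  0.    ]
```

View pics/c2.png

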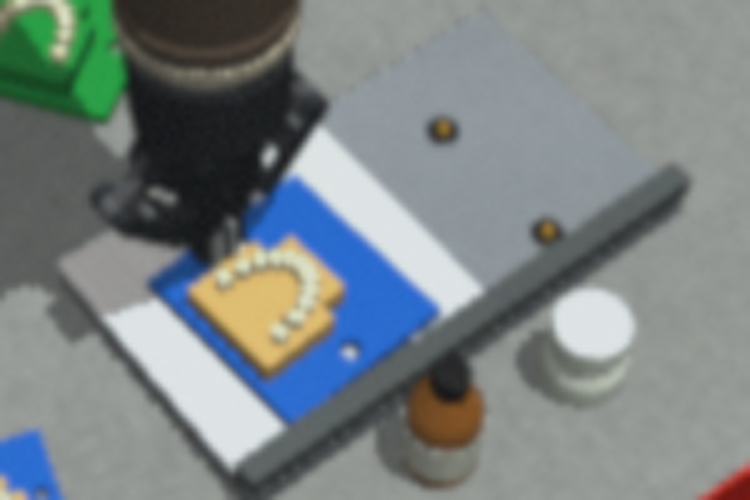

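The plate's far edge, crop (290,420) to (440,315), is now practically at the fence. I'll press a bit more to confirm by force.

>>> carry_out([
  {"linear": [-0.001, 0, 0], "rotation": [0, 0, 0], "claw": 0},
  {"linear": [-0.002, 0, 0], "rotation": [0, 0, 0], "claw": 0},
  {"linear": [-0.002, 0, 0], "rotation": [0, 0, 0], "claw": 0},
])

```text
clock: 5.25
tool_pos: [0.5853, -0.0473, 0.0359]
eef_rot: [0.163, -3.135, 0.002]
force: [-3.5, 0.2, 0.4]
width: -0.001
```

```bash
python3 -c "
from h import *
goal((-40,-82,36))"
```

```text
t 5.25 tcp [ 0.5853 -0.0473  0.0359] F [-3.5  0.2  0.4] w -0.001 turn about tool z 0.001
dock mm [-39.3 -81.8]
lin [ 0.0007 -0.0002 -0.0001]
```

>>> carry_out([
  {"linear": [-0.001, 0, 0], "rotation": [0, 0, 0], "claw": 0},
  {"linear": [-0.002, 0, 0], "rotation": [0, 0, 0], "claw": 0},
  {"linear": [-0.003, 0, 0], "rotation": [0, 0, 0], "claw": 0},
])

```text
clock: 5.62
tool_pos: [0.5854, -0.0474, 0.0353]
eef_rot: [0.162, -3.129, 0.001]
force: [-10.9, -1.1, 5.2]
width: -0.001
```

```bash
python3 -c "
from h import *
goal((-40,-82,36))"
```

```text
t 5.62 tcp [ 0.5854 -0.0474  0.0353] F [-10.9  -1.1   5.2] w -0.001 turn about tool z 0.0
dock mm [-39.2 -81.9]
lin [ 0.0008 -0.0001 -0.0007]
```

The tool stopped with 11 N, so the plate is against the fence. Now I'll retreat and go round to the heel.

>>> carry_out([
  {"linear": [0.01, 0, 0], "rotation": [0, 0, 0], "claw": 0},
  {"linear": [0.02, 0, -0.01], "rotation": [0, 0, 0], "claw": 0},
  {"linear": [0.02, 0, -0.035], "rotation": [0, 0, 0], "claw": 0},
  {"linear": [0.015, -0.03, -0.045], "rotation": [0, 0, 0], "claw": 0},
  {"linear": [-0.005, -0.055, -0.045], "rotation": [0, 0, 0], "claw": 0},
  {"linear": [-0.03, -0.062, -0.045], "rotation": [0, 0, 0], "claw": 0},
  {"linear": [-0.044, -0.063, -0.04], "rotation": [0, 0, 0], "claw": 0},
  {"linear": [-0.044, -0.063, -0.04], "rotation": [0, 0, 0], "claw": 0},
])

```text
clock: 6.62
tool_pos: [0.6362, -0.1046, 0.0745]
eef_rot: [0.163, -3.129, 0.001]
force: [-1.2, 0.4, -0.7]
width: 0.002
```

```bash
python3 - <<'E'
from h import *
goal((4,-145,35))
im,_=snap('scene','s3')
h=cv2.cvtColor(im,cv2.COLOR_BGR2HSV);m=cv2.inRange(h,(100,120,60),(125,255,255))
cs,_=cv2.findContours(m,cv2.RETR_EXTERNAL,cv2.CHAIN_APPROX_NONE)
for c in cs:
    x,y,w,hh=cv2.boundingRect(c)
    if x>235 and cv2.contourArea(c)>200:
        q=cv2.approxPolyDP(cv2.convexHull(c),5,True).reshape(-1,2)
        P=onz('scene',q,.03)[:,:2];print(q.tolist(),np.round(((P-O)*1000)@np.c_[EX,EY],1).tolist())
cv2.imwrite('pics/c3.png',cv2.resize(im[170:290,210:370],None,fx=5,fy=5,interpolation=cv2.INTER_CUBIC))
E
```

```text
t 6.62 tcp [ 0.6362 -0.1046  0.0745] F [-1.2  0.4 -0.7] w 0.002 turn about tool z 0.001
dock mm [   5.4 -144. ]
lin [ 0.001  -0.001   0.0395]
[[281, 217], [306, 245], [276, 265], [259, 244]] [[-51.4, -15.5], [53.6, -18.2], [53.2, -111.7], [-19.3, -109.6]]
```

View pics/c3.png

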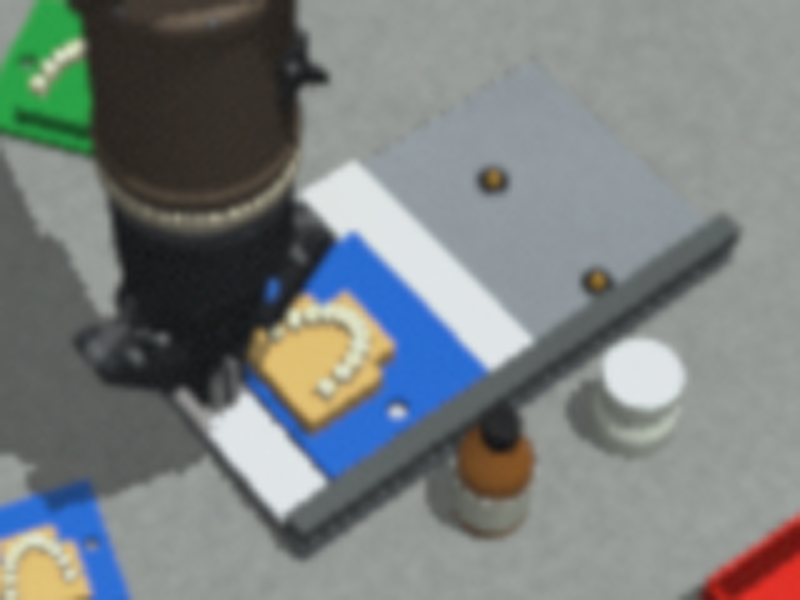

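The plate lies along the fence, with its far edge at dock x of about 53.5 at both corners. Its y is about -65. The fingers are right of the heel, so I'll lower them and push left.

>>> carry_out([
  {"linear": [0, -0.001, 0.02], "rotation": [0, 0, 0], "claw": 0},
  {"linear": [0, -0.001, 0.034], "rotation": [0, 0, 0], "claw": 0},
  {"linear": [0, -0.001, 0.0395], "rotation": [0, 0, 0], "claw": 0},
  {"linear": [0, 0.006, 0.0395], "rotation": [0, 0, 0], "claw": 0},
  {"linear": [0, 0.013, 0.0395], "rotation": [0, 0, 0], "claw": 0},
  {"linear": [0, 0.018, 0.0395], "rotation": [0, 0, 0], "claw": 0},
  {"linear": [0, 0.022, 0.0395], "rotation": [0, 0, 0], "claw": 0},
  {"linear": [0, 0.026, 0.0395], "rotation": [0, 0, 0], "claw": 0},
  {"linear": [-0.0005, 0.031, 0.0395], "rotation": [0, 0, 0], "claw": 0},
  {"linear": [-0.0005, 0.036, 0.0395], "rotation": [0, 0, 0], "claw": 0},
  {"linear": [-0.001, 0.041, 0.0395], "rotation": [0, 0, 0], "claw": 0},
  {"linear": [-0.001, 0.046, 0.0395], "rotation": [0, 0, 0], "claw": 0},
])

```text
clock: 8.18
tool_pos: [0.6312, -0.0586, 0.0349]
eef_rot: [0.163, -3.128, 0.001]
force: [1.0, -0.1, 0.9]
width: 0.004
```

```bash
cat > look.py <<'E'
from h import *
import sys
goal((5,-20,35))
f=sys.argv[1];im,_=snap('scene',f);z=float(sys.argv[2])/1000
h=cv2.cvtColor(im,cv2.COLOR_BGR2HSV);m=cv2.inRange(h,(100,120,60),(125,255,255))
cs,_=cv2.findContours(m,cv2.RETR_EXTERNAL,cv2.CHAIN_APPROX_NONE)
for c in cs:
    x,y,w,hh=cv2.boundingRect(c)
    if x>235 and cv2.contourArea(c)>200:
        q=cv2.approxPolyDP(cv2.convexHull(c),5,True).reshape(-1,2)
        P=onz('scene',q,z)[:,:2];print(q.tolist(),np.round(((P-O)*1000)@np.c_[EX,EY],1).tolist())
cv2.imwrite(f'pics/{f}c.png',cv2.resize(im[170:270,230:380],None,fx=5,fy=5,interpolation=cv2.INTER_CUBIC))
E
python3 look.py s4 30
```

```text
t 8.18 tcp [ 0.6312 -0.0586  0.0349] F [ 1.  -0.1  0.9] w 0.004 turn about tool z 0.001
dock mm [  5.2 -97.8]
lin [ 0.0001  0.0778 -0.0001]
[[292, 218], [313, 240], [283, 260], [273, 248]] [[-31.6, 5.4], [53.0, 5.3], [52.5, -89.9], [10.9, -88.8]]
```

>>> carry_out([
  {"linear": [0, 0.004, 0], "rotation": [0, 0, 0], "claw": 0},
  {"linear": [0, 0.009, 0], "rotation": [0, 0, 0], "claw": 0},
  {"linear": [0, 0.014, 0], "rotation": [0, 0, 0], "claw": 0},
  {"linear": [0, 0.019, 0], "rotation": [0, 0, 0], "claw": 0},
  {"linear": [-0.0005, 0.024, 0], "rotation": [0, 0, 0], "claw": 0},
  {"linear": [-0.0005, 0.029, 0], "rotation": [0, 0, 0], "claw": 0},
  {"linear": [-0.0005, 0.034, 0], "rotation": [0, 0, 0], "claw": 0},
  {"linear": [-0.001, 0.039, 0], "rotation": [0, 0, 0], "claw": 0},
  {"linear": [-0.001, 0.044, 0], "rotation": [0, 0, 0], "claw": 0},
  {"linear": [-0.001, 0.049, 0], "rotation": [0, 0, 0], "claw": 0},
  {"linear": [-0.001, 0.054, 0], "rotation": [0, 0, 0], "claw": 0},
  {"linear": [-0.001, 0.058, 0], "rotation": [0, 0, 0], "claw": 0},
])

```text
clock: 9.72
tool_pos: [0.626, 0.0006, 0.0349]
eef_rot: [0.165, -3.128, -0.0]
force: [-0.9, -1.6, 0.7]
width: 0.003
```

```bash
python3 look.py s5 30
```

```text
t 9.72 tcp [6.26e-01 6.00e-04 3.49e-02] F [-0.9 -1.6  0.7] w 0.003 turn about tool z 0.002
dock mm [  6.1 -38.3]
lin [ 0.0011  0.0183 -0.0001]
[[310, 207], [331, 227], [301, 247], [292, 236]] [[-30.6, 66.1], [51.1, 67.8], [50.6, -31.8], [11.8, -29.4]]
```

View pics/s5c.png

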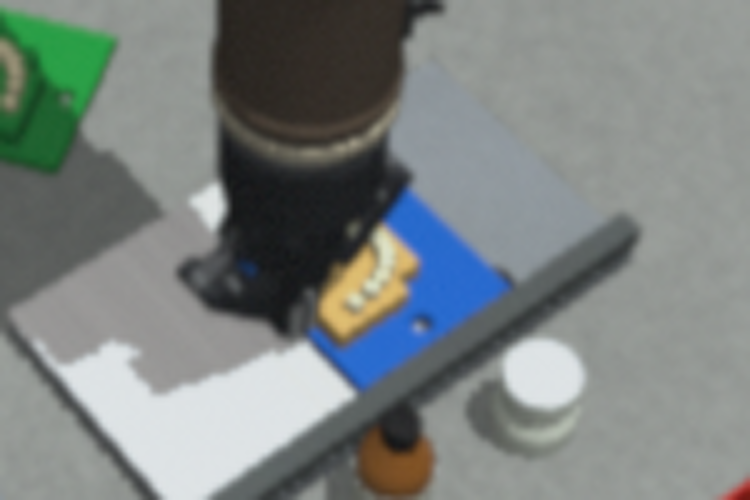

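The plate is still flush with the fence, and its left edge has just reached the pins. I'll continue more slowly.

>>> carry_out([
  {"linear": [0, 0.004, 0], "rotation": [0, 0, 0], "claw": 0},
  {"linear": [0, 0.008, 0], "rotation": [0, 0, 0], "claw": 0},
  {"linear": [0, 0.012, 0], "rotation": [0, 0, 0], "claw": 0},
  {"linear": [-0.0005, 0.016, 0], "rotation": [0, 0, 0], "claw": 0},
  {"linear": [-0.0005, 0.02, 0], "rotation": [0, 0, 0], "claw": 0},
  {"linear": [-0.0005, 0.024, 0], "rotation": [0, 0, 0], "claw": 0},
  {"linear": [-0.0005, 0.028, 0], "rotation": [0, 0, 0], "claw": 0},
  {"linear": [-0.001, 0.032, 0], "rotation": [0, 0, 0], "claw": 0},
  {"linear": [-0.001, 0.036, 0], "rotation": [0, 0, 0], "claw": 0},
  {"linear": [-0.001, 0.039, 0], "rotation": [0, 0, 0], "claw": 0},
  {"linear": [-0.001, 0.041, 0], "rotation": [0, 0, 0], "claw": 0},
  {"linear": [-0.001, 0.042, 0], "rotation": [0, 0, 0], "claw": 0},
])

```text
clock: 11.28
tool_pos: [0.6226, 0.0433, 0.0349]
eef_rot: [0.165, -3.128, -0.001]
force: [0.2, -0.1, 0.3]
width: -0.001
```

```bash
python3 look.py s6 30
```

```text
t 11.28 tcp [0.6226 0.0433 0.0349] F [ 0.2 -0.1  0.3] w -0.001 turn about tool z 0.003
dock mm [7.1 4.5]
lin [ 0.0021 -0.0245 -0.0001]
[[323, 200], [343, 219], [314, 238], [305, 228]] [[-27.5, 109.4], [51.3, 109.7], [50.0, 11.1], [13.0, 12.4]]
```

>>> carry_out([
  {"linear": [0, 0.001, 0], "rotation": [0, 0, 0], "claw": 0},
  {"linear": [0, 0.002, 0], "rotation": [0, 0, 0], "claw": 0},
  {"linear": [0, 0.003, 0], "rotation": [0, 0, 0], "claw": 0},
  {"linear": [0, 0.004, 0], "rotation": [0, 0, 0], "claw": 0},
  {"linear": [0, 0.005, 0], "rotation": [0, 0, 0], "claw": 0},
  {"linear": [0, 0.006, 0], "rotation": [0, 0, 0], "claw": 0},
  {"linear": [0, 0.007, 0], "rotation": [0, 0, 0], "claw": 0},
  {"linear": [0, 0.008, 0], "rotation": [0, 0, 0], "claw": 0},
])

```text
clock: 12.32
tool_pos: [0.6217, 0.0516, 0.0349]
eef_rot: [0.166, -3.128, -0.001]
force: [0.2, -0.2, -0.6]
width: -0.0
```

```bash
python3 look.py s7 30
```

```text
t 12.32 tcp [0.6217 0.0516 0.0349] F [ 0.2 -0.2 -0.6] w -0.0 turn about tool z 0.003
dock mm [ 7.1 12.8]
lin [ 0.0022 -0.0328 -0.0001]
[[326, 199], [345, 218], [317, 236], [308, 226]] [[-25.2, 118.1], [52.1, 116.1], [50.1, 21.1], [12.9, 22.5]]
```

View pics/s7c.png

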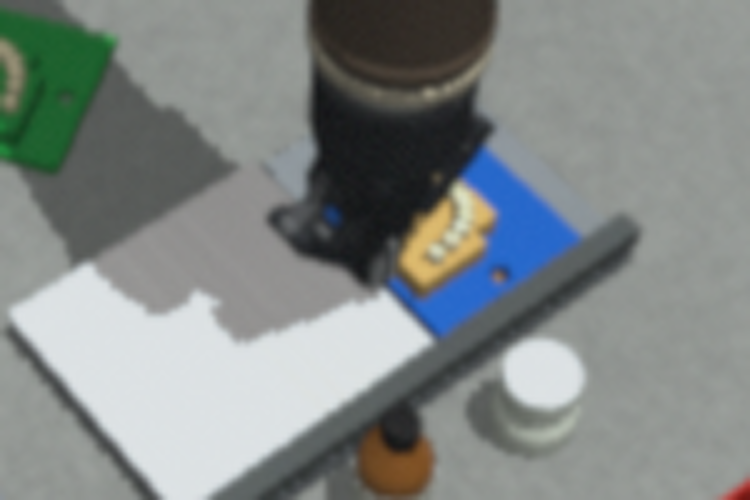

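The pin's brass now shows in the far hole at crop (500,275). I'll nudge a few more millimetres.

>>> carry_out([
  {"linear": [0, 0.0005, 0], "rotation": [0, 0, 0], "claw": 0},
  {"linear": [0, 0.001, 0], "rotation": [0, 0, 0], "claw": 0},
  {"linear": [0, 0.0015, 0], "rotation": [0, 0, 0], "claw": 0},
  {"linear": [0, 0.002, 0], "rotation": [0, 0, 0], "claw": 0},
  {"linear": [0, 0.0025, 0], "rotation": [0, 0, 0], "claw": 0},
  {"linear": [0, 0.003, 0], "rotation": [0, 0, 0], "claw": 0},
])

```text
clock: 13.12
tool_pos: [0.6214, 0.0549, 0.0349]
eef_rot: [0.166, -3.128, -0.002]
force: [-0.8, -0.1, 0.4]
width: -0.003
```

```bash
python3 look.py s8 24
```

```text
t 13.12 tcp [0.6214 0.0549 0.0349] F [-0.8 -0.1  0.4] w -0.003 turn about tool z 0.003
dock mm [ 7.1 16.1]
lin [ 0.0022 -0.0361 -0.0001]
[[327, 200], [345, 218], [317, 236], [308, 226]] [[-24.1, 121.7], [49.5, 119.7], [47.5, 24.0], [10.1, 25.5]]
```

>>> carry_out([
  {"linear": [0, 0.0005, 0], "rotation": [0, 0, 0], "claw": 0},
  {"linear": [0, 0.001, 0], "rotation": [0, 0, 0], "claw": 0},
  {"linear": [0, 0.0015, 0], "rotation": [0, 0, 0], "claw": 0},
  {"linear": [0, 0.002, 0], "rotation": [0, 0, 0], "claw": 0},
  {"linear": [0, 0.002, 0], "rotation": [0, 0, 0], "claw": 0},
])

```text
clock: 13.8
tool_pos: [0.6212, 0.057, 0.0349]
eef_rot: [0.166, -3.128, -0.002]
force: [-0.4, -0.8, 0.1]
width: -0.0
```

```bash
python3 look.py s9 24
```

```text
t 13.8 tcp [0.6212 0.057  0.0349] F [-0.4 -0.8  0.1] w -0.0 turn about tool z 0.003
dock mm [ 7.1 18.3]
lin [ 0.0022 -0.0383 -0.0001]
[[327, 200], [345, 218], [317, 236], [308, 226]] [[-24.1, 121.7], [49.5, 119.7], [47.5, 24.0], [10.1, 25.5]]
```

View pics/s9c.png

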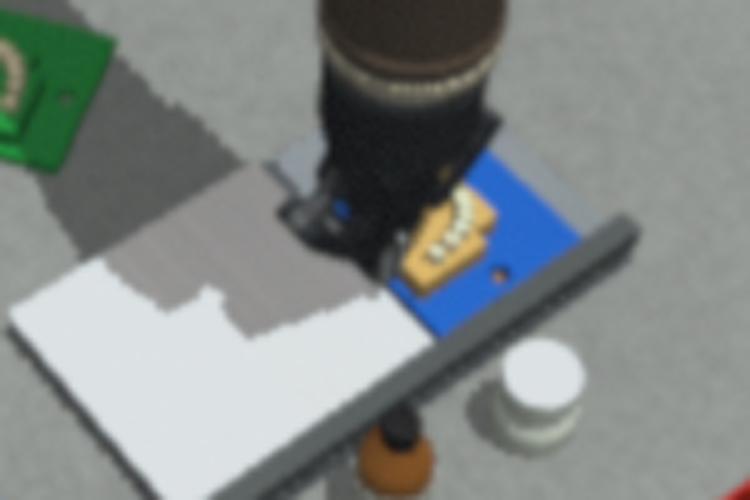

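The plate hasn't changed between the last pictures and there is no force, so it has probably already dropped. I'll back off and check the height from both cameras.

>>> carry_out([
  {"linear": [0, -0.015, 0], "rotation": [0, 0, 0], "claw": 0},
  {"linear": [0.0, -0.03, -0.02], "rotation": [0, 0, 0], "claw": 0},
  {"linear": [0.0, -0.05, -0.06], "rotation": [0, 0, 0], "claw": 0},
  {"linear": [0.03, -0.09, -0.1], "rotation": [0, 0, 0], "claw": 0},
  {"linear": [0.06, -0.13, -0.13], "rotation": [0, 0, 0], "claw": 0},
  {"linear": [0.1, -0.17, -0.15], "rotation": [0, 0, 0], "claw": 0},
  {"linear": [0.14, -0.21, -0.16], "rotation": [0, 0, 0], "claw": 0},
  {"linear": [0.17, -0.25, -0.16], "rotation": [0, 0, 0], "claw": 0},
  {"linear": [0.18, -0.29, -0.16], "rotation": [0, 0, 0], "claw": 0},
  {"linear": [0.18, -0.32, -0.16], "rotation": [0, 0, 0], "claw": 0},
  {"linear": [0.18, -0.32, -0.16], "rotation": [0, 0, 0], "claw": 0},
])

```text
clock: 15.22
tool_pos: [0.4764, -0.2845, 0.1976]
eef_rot: [0.157, -3.13, 0.001]
force: [-0.2, -0.2, 0.1]
width: -0.004
```

```bash
python3 - <<'E'
from h import *
goal()
Q={};ims={}
for n in("scene","top"):
    im,d=snap(n,n+"F");ims[n]=im
    h=cv2.cvtColor(im,cv2.COLOR_BGR2HSV);m=cv2.inRange(h,(100,120,60),(125,255,255))
    c0=proj(n,np.r_[dk(0,70),.024])[0]
    cs,_=cv2.findContours(m,cv2.RETR_EXTERNAL,cv2.CHAIN_APPROX_NONE)
    c=min([c for c in cs if cv2.contourArea(c)>200],key=lambda c:np.hypot(*(c.reshape(-1,2).mean(0)-c0)))
    q=cv2.approxPolyDP(cv2.convexHull(c),6,True).reshape(-1,2);r=cv2.minAreaRect(c);print(n,q.tolist())
    for z in(.024,.030):
        P=(onz(n,q,z)[:,:2]-O)*1000@np.c_[EX,EY];print(z,np.round(P,1).tolist(),"centre",np.round(P.mean(0),1))
    Q[n]=(q,(onz(n,q,.024)[:,:2]-O)*1000@np.c_[EX,EY])
    if n=="top": # depth: plate top at blue minus bare deck
        T=np.array(env.camera_model(n)["pose"])
        def hz(x,y):
            u,v=np.round(proj(n,np.r_[dk(x,y),.024])[0]).astype(int);w=d[v-1:v+2,u-1:u+2]
            o,r=ray(n,(u,v));return (o+r[0]*np.median(w[w>0]))[2]*1000
        for p in((40,110),(-40,110),(0,110),(40,40),(-40,40),(0,-60),(40,-60),(-40,-60),(0,132)):print(p,round(hz(*p),1))
for i,p in enumerate(Q["scene"][0]):
    j=np.argmin(np.linalg.norm(Q["top"][1]-Q["scene"][1][i],axis=1));print("corner z mm",np.round(tri(p,Q["top"][0][j])*1000,1))
c=lambda n,x,y:cv2.resize(ims[n][y:y+90,x:x+90],(400,400),interpolation=cv2.INTER_CUBIC)
cv2.imwrite("pics/F.png",np.hstack([c("scene",270,165),c("top",195,140)]))
E
```

```text
t 15.22 tcp [ 0.4764 -0.2845  0.1976] F [-0.2 -0.2  0.1] w -0.004 turn about tool z -0.003
dock mm [-172.1 -306.6]
scene [[320, 193], [345, 218], [317, 236], [292, 210]]
0.024 [[-54.0, 122.5], [49.5, 119.7], [47.5, 24.0], [-55.1, 24.5]] centre [-3.  72.7]
0.03 [[-50.7, 118.8], [52.1, 116.1], [50.1, 21.1], [-51.8, 21.6]] centre [-0.1 69.4]
top [[247, 156], [251, 197], [214, 201], [209, 160]]
0.024 [[53.5, 23.2], [-52.0, 23.2], [-52.9, 118.1], [52.8, 120.9]] centre [ 0.4 71.4]
0.03 [[52.7, 22.9], [-52.3, 22.9], [-53.2, 117.2], [51.9, 120.0]] centre [-0.2 70.8]
(40, 110) 26.0
(-40, 110) 25.1
(0, 110) 25.2
(40, 40) 23.0
(-40, 40) 23.6
(0, -60) 24.1
(40, -60) 22.4
(-40, -60) 21.8
(0, 132) 16.7
corner z mm [551.8 150.7  28.4]
corner z mm [654.9 162.1  26.8]
corner z mm [665.   64.9  31.5]
corner z mm [561.5  55.2  28.4]
```

View pics/F.png

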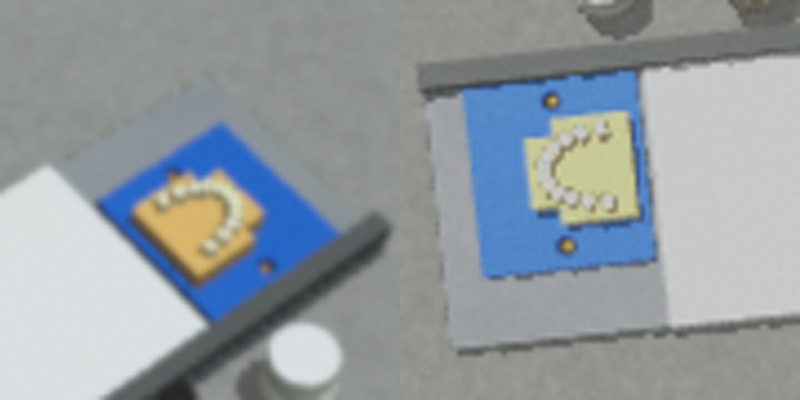

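Both brass pins sit centred in the holes, at crop (551,101) and (567,245). The two height measures disagree: depth gives about 24 mm and corners about 28 mm. I'll settle it with a plane fit on all the blue-pixel depths, against the slab and deck.

```bash
python3 - <<'E'
from h import *
for tag in("0","F"):
  for n in("top","scene"):
    im=cv2.imread(f"pics/{n}{tag}.png");d=np.load(f"pics/{n}{tag}.npy");h=cv2.cvtColor(im,cv2.COLOR_BGR2HSV)
    v,u=np.indices(d.shape);px=np.c_[u.ravel(),v.ravel()];o,r=ray(n,px);P=o+r*d.ravel()[:,None]
    xy=(P[:,:2]-O)*1000@np.c_[EX,EY];z=P[:,2]*1000;ok=d.ravel()>0
    bl=cv2.erode(cv2.inRange(h,(100,120,60),(125,255,255)),np.ones((3,3))).ravel()>0
    box=lambda a,b,c,e:ok&(xy[:,0]>a)&(xy[:,0]<b)&(xy[:,1]>c)&(xy[:,1]<e)
    k=box(-90,55,-125,130)&bl;A=np.c_[xy[k]-xy[k].mean(0),np.ones(k.sum())];c,*_=np.linalg.lstsq(A,z[k],rcond=None)
    s=[np.median(z[q]).round(1) for q in(box(-80,40,130,140),box(-90,40,-130,-120))]
    print(n,tag,"plate top z",c[2].round(1),"slopes deg",np.degrees(c[:2]).round(2),k.sum(),"slab,deck",s)
E
```

```text
top 0 plate top z 30.7 slopes deg [-0.09 -0.2 ] 713 slab,deck [np.float64(16.7), np.float64(23.0)]
scene 0 plate top z 31.8 slopes deg [-0.24  0.03] 503 slab,deck [np.float64(17.5), np.float64(23.9)]
top F plate top z 24.6 slopes deg [-0.03 -0.05] 726 slab,deck [np.float64(16.5), np.float64(23.1)]
scene F plate top z 25.7 slopes deg [ 0.   -0.01] 396 slab,deck [np.float64(18.0), np.float64(23.9)]
```

The plate dropped 6.1 mm in both views and sits 8 mm above the slab. It is level within 0.05° and the robot is clear. I'm handing in.

```bash
python3 -c "
from station import env
print(env.close_job())"
```

```text
the job is handed in; nothing more can be done
None
```

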